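# Hold the strainer over the jug

## Task

I am about to pour tea: first take the steel jug down from its little stand, gently set it upright in the middle of the round cork mat beside it, and let go. Then pick up the strainer, carry it over the spice jars and finish holding it level and centred about 15 mm above the jug's mouth, still and never touching the jug; do not put it down or let go, the job ends with the gripper holding it there. Do not disturb the spice jars or the mug.

Things in the scene. Friction and masses are not known exactly. Their poses are not given: they have to be found in the camera images.
- jug_center (a point): Open round stainless steel jug, 110 mm high, 88 mm across at the foot and 100 mm at the rim, wall 4 mm, about 0.25 kg, with a black loop handle on one side and a small pouring lip on the other. This point is on its axis half-way up (55 mm above its foot). z up; the handle points along the jug's -x, the lip along +x.
- jug_rim (a point): Centre of the jug's mouth, at the height of the rim, 110 mm above its foot; axes as the jug. The mouth is 92 mm wide inside.
- jug_handle (a point): Middle of the top bar of the jug's handle, the place to pinch it from above: 74 mm from the jug's axis along -x, 91 mm above the foot. The bar runs along the jug's x from the wall (50 mm from the axis) to 102 mm from the axis, 12 mm wide (y), 18 mm high; below it the loop is open down to 42 mm above the foot. Axes as the jug.
- jug: The same jug; origin at the centre of its foot; axes as above.
- stand: Low fixed round stand, wooden disc 124 mm across on three short dark legs, top 50 mm above the counter. The jug starts on it, about at its middle. Origin on the counter under its centre.
- mat: Round cork mat, 136 mm across, 4 mm thick, fixed to the counter; on the same side of the spice tray as the stand. Origin at the centre of its underside (counter height).
- strainer_center (a point): Strainer: round steel basket with rows of dark holes, 60 mm high, 60 mm across at its flat bottom, 84 mm at its rim, about 0.12 kg, with one straight black handle level with the rim. It starts standing upright on the counter. This point is on the basket's axis, half-way up (30 mm above its bottom). z up; the handle points along the strainer's -x.
- strainer_handle (a point): The place to pinch the strainer's handle from above: 78 mm from the basket's axis along -x, 52 mm above the strainer's bottom. The handle runs along the strainer's x from 40 to 122 mm from the axis, 12 mm wide (y), 14 mm high. Axes as the strainer.
- strainer: The same strainer; origin at the centre of its bottom; axes as above.
- tray: Fixed wooden spice tray, 290 mm long (its x) by 70 mm wide (y), walls 32 mm high, standing between the strainer and the jug with three jars in it. Origin at the centre of its underside.
- jar0: Loose spice jar in the tray, 44 mm across, 84 mm high, top 90 mm above the counter (bystander, nearest the robot of the row). Origin at the centre of its underside.
- jar1: Loose spice jar in the tray, 44 mm across, 84 mm high, top 90 mm above the counter (bystander, middle of the row). Origin at the centre of its underside.
- jar2: Loose spice jar in the tray, 44 mm across, 84 mm high, top 90 mm above the counter (bystander, farthest from the robot of the row). Origin at the centre of its underside.
- mug: Loose white mug, 76 mm across, 85 mm high, handle along its +y (bystander). Origin at the centre of its underside.

How it is judged (in metres and radians):
On the way, in this order (a step that is already met when the one before it is completed fails the run):
1. the jug stands upright on the cork mat, let go (horizontal distance between jug_center and mat below 0.035 m and height (world z) of jug_center below 0.065 m and angle between jug_center's own z axis and vertical below 0.06 rad and contact force between jug and mat above 0.5 N and contact force between each of the arm, the fingers and jug below 0.1 N and linear speed of jug below 0.02 m/s), for 0.2 s.
2. the strainer is held in the fingers, its bottom higher than the jar tops (height (world z) of strainer_center above 0.125 m and contact force between the fingers and strainer above 0.5 N), for 0.1 s.
At the end, for the whole second after the job is handed in: Jug upright (0.06 rad) on the mat, within 35 mm of its centre, not touched by the robot; strainer held still in the fingers, within 12 mm of the mouth's centre, level within 0.14 rad, its bottom 4 to 30 mm above the rim, not touching the jug (horizontal distance between jug_center and mat below 0.035 m and height (world z) of jug_center below 0.065 m and angle between jug_center's own z axis and vertical below 0.06 rad and contact force between jug and mat above 0.5 N and contact force between each of the arm, the fingers and jug below 0.1 N and horizontal distance between strainer_center and jug_rim below 0.012 m and z of strainer_center in the frame of jug_rim between 0.034 and 0.06 m and angle between strainer_center's own z axis and vertical below 0.14 rad and contact force between strainer and jug below 0.05 N and contact force between the fingers and strainer above 0.5 N and linear speed of strainer below 0.02 m/s); the arm keeps its last pose, push and grip.
It fails at once if a spice jar or the mug is moved more than 15 mm (distance of any of jar0, jar1, jar2, mug from where it was at the start of the episode above 0.015 m).
It fails at once if the strainer touches the jug (contact force between strainer and jug above 0.5 N).
It fails at once if the jug is tipped by more than 0.5 rad (angle between jug_center's own z axis and vertical above 0.5 rad).
It fails at once if the jug is banged down on the mat (over 60 N) (contact force between jug and mat above 60 N).
It also fails if it takes over 64 s, if anything falls off the work surface, if the arm or the gripper's body presses on something with over 40 N, if the wrist force passes 120 N, or if a joint passes its speed limit or range.

## Robot

A 6-joint arm with a two-finger parallel gripper is mounted at the origin on the work surface. World frame = base frame: x ahead of the robot, y to its left, z up, the work surface at z = 0. Lengths are in m, angles in degrees, forces in N, time in s.
With the tool pointing down it reaches from about 0.25 to 0.725 m from the base axis. Payload 9.7 kg.
Tool frame: the origin (TCP) lies where the fingers leave the gripper's body, on its centre line; the fingertips stand 73 mm ahead of it and the grasp point (between the pads) lies 54 mm ahead of it; y points along the fingers, x is the direction in which the jaws open and shut, and the axes are right-handed (so a half turn about y gives the same grasp; the last joint's range is limited). The gripper opens to 85 mm and grips with 20 to 120 N. Pads are 22 mm wide; open, the fingers measure 114 mm over their backs; the gripper's body (76 mm by 85 mm) begins 54 mm behind the grasp point. The pads swing forward as they close: fully open they stand 13 mm farther back than shut.
Start: joints at [-76.089, 4.979, 10.078, 95.1, 0, 90], TCP at [0.132, -0.534, 0.304] pointing down, gripper open.
Joint ranges: [-179.16, 179.16], [-48.56, 103.87], [-65.8, 70.77], [-126.05, 130.52], [-82.76, 87.17], [-180, 180]. Speed limits (degrees/s): [127.2, 127.2, 147.25, 180, 180, 180].

## Interface

Orientations are given as [roll, pitch, yaw] about the fixed x, y, z axes, in that order (R = Rz(yaw) Ry(pitch) Rx(roll)).
In Python, from workcell import sensors, imaging, bot, models gives the robot as it stands.
- The arm moves only by the tool arm_command, never from a script. Its argument "rows" is one flat list of numbers, 7 for each row, row after row: the shift along the tool's x, y, z in cm, then the turn, a rotation vector about the tool's x, y, z in degrees, then the gripper's target within -1 to 1 (fully open at 1, half-way at 0, shut at -1). A call has 1 to 12 rows; each row is the pose to reach, as a shift and turn from the pose commanded when the call began, along the tool's axes at that moment; what a row does not reach only later rows make up. A row lasts 1/12 s, in which the tool goes at most 41.7 mm and 7.16 degrees, less where a joint would pass 70% of its speed; a pose out of reach is approached as far as the arm can. A call with a gripper value outside its range is refused whole. The fingers move at their own pace and stop on an object; "force" is the grip in N (left out, the last holds). Time passes only in rows, so rows that repeat a pose let the fingers close. It gives the time, the measured TCP pose, the force and the opening at its end, in the units of the state.
- sensors.get_obs(): the state, without advancing time (a new reading comes with each control period).
- imaging.camera(name): name is "scene" or "top"; returns a dict with "pixels" (420x560x3 uint8, blue, green, red), "z_map" (420x560 float32, m along the optical axis (not along the pixel's ray), 0 where there is no reading), "camera_matrix" (3x3 intrinsics, pixels), "world_from_camera" (4x4, takes a point from camera to world coordinates). Camera axes: x right, y up, looking along -z (the intrinsics and any distortion apply to the point x, -y, -z); pixel columns grow to the right and rows downward; lengths in m; the calibration is good to about 2 mm. A picture is of the moment at which its call begins.
- bot.job_done(): hands the job in, once; it reports no verdict.
Trained networks look in the newest picture that a camera, given by its name, has taken for a name from the list of things; names that differ only in an ending like _2 or _b are one class to them, and where a whole thing is asked for, a point or a joint stands for the part that bears it (a point fixed in the world has none). Each returns a list of dicts, best first, with "conf" (0 to 1); they miss things now and then, are a little off and sometimes report something else, mostly with a low value. They report only what shows in the picture. A call takes as long as a camera call.
- models.search_frame(thing, camera): "extent" ([centre column, centre row, width, height] in pixels, round what is visible of it).
- models.spot_point(thing, camera): "location" ([column, row] in pixels: a listed point, or the origin of a listed thing).
The state is a dict: "time": time; "q": joint angles; "qd": joint speeds; "joint_efforts": joint torques, N m; "ee_pos": TCP position; "tcp_rot": TCP orientation; "wrist_force": force on the tool from outside, world axes, zero at the start; "torque": the same for the moment, N m; "opening": finger opening in m.
Only numpy, scipy, OpenCV 4.12 (cv2) and the standard library are available. Lean on these libraries where they do the work, as an engineer would, in place of code of your own. Each camera call takes 0.05 s, during which the arm holds its last target.

## Working session

There is one attempt and no reset: what is moved stays moved. The work goes in short steps, Python scripts to look and compute and a tool call to move; the robot and the scene stay as the last step left them, time stands still between calls to the robot, and variables do not carry over. Pictures are saved under pics/ and viewed, and the job is handed in when it is done.

Besides the shell and the picture viewer there is one more tool, called after "Emit:" as name(argument=value, ...) on one line, values as JSON. arm_command: Moves the arm, as the interface text tells. Its arguments: {"type":"object","properties":{"rows":{"type":"array","items":{"type":"number"}},"force":{"type":"number"}},"required":["rows"]}

```bash
mkdir -p pics; ls
cat > h.py <<'E'
import numpy as np, cv2
from workcell import sensors, imaging, bot, models
def snap(n,fn=None):
    c=imaging.camera(n)
    if fn: cv2.imwrite('pics/'+fn,c['pixels'])
    return c
def world(c,u,v,z=None,d=None):
    """d depth, or intersect plane z"""
    K=c['camera_matrix'];T=c['world_from_camera']
    r=np.array([(u-K[0,2])/K[0,0],-(v-K[1,2])/K[1,1],-1.0])
    o=T[:3,3];w=T[:3,:3]@r
    if d is None: d=(z-o[2])/w[2]
    return o+w*d
def cloud(c):
    K=c['camera_matrix'];T=c['world_from_camera'];z=c['z_map']
    v,u=np.mgrid[:z.shape[0],:z.shape[1]]
    P=np.stack([(u-K[0,2])/K[0,0]*z,-(v-K[1,2])/K[1,1]*z,-z],-1)
    return P@T[:3,:3].T+T[:3,3], z>0
E
python3 - <<'E'
from h import *
np.set_printoptions(precision=4,suppress=True)
for n in('top','scene'):
    c=snap(n,n+'0.png');print(n,c['camera_matrix'],c['world_from_camera'])
    for t in ['jug','jug_rim','jug_handle','jug_center','stand','mat','strainer','strainer_center','strainer_handle','tray','jar0','jar1','jar2','mug']:
        r=models.spot_point(t,n)
        print(t,[(np.round(x['location'],1).tolist(),round(x['conf'],2)) for x in r[:3]])
print(sensors.get_obs())
E
```

```text
pics
top [[425.1827   0.     282.4333]
 [  0.     425.1827 202.8747]
 [  0.       0.       1.    ]] [[-0.0097  0.991  -0.1335  0.4625]
 [-0.9999 -0.0085  0.0094  0.0142]
 [ 0.0082  0.1336  0.991   1.0839]
 [ 0.      0.      0.      1.    ]]
jug [([133.6, 235.0], 0.68)]
jug_rim [([116.0, 225.7], 0.85)]
jug_handle []
jug_center [([128.0, 230.6], 0.57), ([230.8, 138.7], 0.53)]
stand [([141.0, 230.6], 0.85), ([296.7, 172.6], 0.4), ([402.4, 238.8], 0.36)]
mat [([227.2, 251.1], 0.59)]
strainer [([402.7, 237.7], 0.64)]
strainer_center [([403.9, 238.3], 0.73)]
strainer_handle [([401.1, 267.1], 0.92), ([298.2, 217.4], 0.35), ([401.7, 238.3], 0.21)]
tray [([298.4, 215.5], 0.77)]
jar0 [([299.1, 249.8], 0.8), ([298.8, 212.9], 0.66), ([294.8, 172.6], 0.62)]
jar1 [([299.1, 249.8], 0.8), ([298.8, 212.9], 0.66), ([294.8, 172.6], 0.62)]
jar2 [([299.1, 249.8], 0.8), ([298.8, 212.9], 0.66), ([294.8, 172.6], 0.62)]
mug [([231.2, 137.1], 0.97)]
scene [[400.7711   0.     279.5556]
 [  0.     400.7711 212.7752]
 [  0.       0.       1.    ]] [[-0.7597 -0.3602  0.5414  1.2206]
 [ 0.6501 -0.439   0.6202  0.7
[... 444 characters left out ...]
.1, 223.0], 0.73), ([278.1, 234.8], 0.59)]
jar0 [([251.9, 249.6], 0.87), ([296.2, 225.4], 0.71)]
jar1 [([251.9, 249.6], 0.87), ([296.2, 225.4], 0.71)]
jar2 [([251.9, 249.6], 0.87), ([296.2, 225.4], 0.71)]
mug [([261.2, 302.1], 0.8)]
{'time': 1.5, 'q': array([-76.0889,   4.9769,  10.0797,  95.0989,  -0.0008,  90.0001]), 'qd': array([-0.0577, -0.0727, -0.1032,  0.067 ,  0.0177,  0.0229]), 'joint_efforts': array([ -0.0009, -52.0092,  46.486 ,   0.0015,  -0.0001,  -0.    ]), 'ee_pos': array([ 0.1322, -0.5339,  0.3039]), 'tcp_rot': array([-90.0008,  -0.0039, -76.089 ]), 'wrist_force': array([-0.683 , -0.1903,  0.5451]), 'torque': array([-0.04  , -0.0712, -0.0301]), 'opening': 0.08536149632996587}
```

View pics/top0.png

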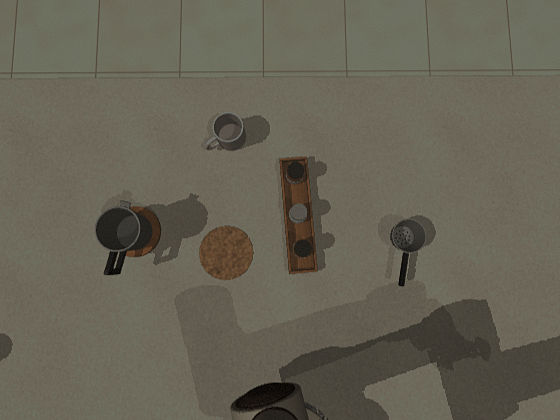

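View pics/scene0.png

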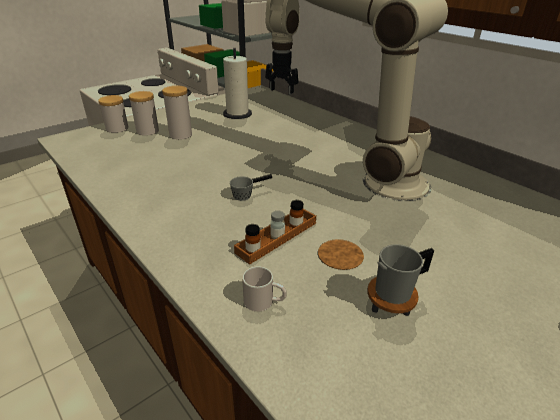

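Run:
```python
from h import *
np.set_printoptions(precision=4,suppress=True)
a=snap('top');b=snap('scene')
np.savez('s0.npz',**{'t_'+k:v for k,v in a.items()},**{'s_'+k:v for k,v in b.items()})
print('rim',world(a,116,225.7,z=.16),world(b,401.6,258.2,z=.16))
print('handle',world(b,425.2,251.5,z=.141))
print('jug',world(a,133.6,235,z=.05),world(b,390.3,292.3,z=.05))
print('mat',world(a,227.2,251.1,z=.004),world(b,338.5,255.3,z=0))
print('str',world(a,402.7,237.7,z=.0),world(b,240.4,198.3,z=.0),world(a,403.9,238.3,z=.03),world(b,239.4,189.8,z=.03))
print('strh',world(a,401.1,267.1,z=.052),world(b,261,178.8,z=.052))
print('tray',world(a,298.4,215.5,z=0))
print('mug',world(a,231.2,137.1,z=0),world(b,261.2,302.1,z=0))
P,m=cloud(a);print('top counter z',np.median(P[300:380,200:350,2]))
print('handle pts? z map ', P[225,116])
```

```text
rim [0.5401 0.3671 0.16  ] [0.5352 0.3681 0.16  ]
handle [0.4479 0.3796 0.141 ]
jug [0.5264 0.3656 0.05  ] [0.5428 0.3644 0.05  ]
mat [0.4865 0.1444 0.004 ] [0.4908 0.1496 0.    ]
str [ 0.5163 -0.3019  0.    ] [ 0.5307 -0.2882  0.    ] [ 0.5133 -0.2961  0.03  ] [ 0.527  -0.2971  0.03  ]
strh [ 0.4432 -0.2795  0.052 ] [ 0.4423 -0.28    0.052 ]
tray [ 0.5755 -0.0367  0.    ]
mug [0.7839 0.1367 0.    ] [0.7811 0.1478 0.    ]
top counter z 0.00032064312491419944
handle pts? z map  [0.5495 0.402  0.0687]
```

```bash
cat > fit.py <<'E'
from h import *
from scipy.optimize import least_squares
def circ(xy,r=None):
    f=lambda p: np.hypot(xy[:,0]-p[0],xy[:,1]-p[1])-(p[2] if r is None else r)
    x0=[*xy.mean(0)]+([0.05] if r is None else [])
    s=least_squares(f,x0,loss='soft_l1',f_scale=.002); return s.x,np.sqrt(np.mean(s.fun**2))
E
python3 - <<'E'
from fit import *
np.set_printoptions(precision=4,suppress=True)
d=np.load('s0.npz')
for k in 'ts':
    c={n[2:]:d[n] for n in d.files if n[0]==k}
    P,m=cloud(c);px=c['pixels'].astype(int)
    near=lambda x,y,r:m&(np.hypot(P[...,0]-x,P[...,1]-y)<r)
    # jug rim
    s=near(.538,.367,.06)&(abs(P[...,2]-.16)<.004)
    Q=P[s];print(k,'rim',len(Q),Q[:,2].max(), circ(Q[:,:2],.048))
    s=near(.538,.367,.125)&~near(.538,.367,.056)&(P[...,2]>.142)&(P[...,2]<.158)
    Q=P[s];print(' handle top',len(Q),Q.mean(0) if len(Q) else 0,Q.min(0),Q.max(0))
    if len(Q)>5:
        e=np.linalg.svd(Q[:,:2]-Q[:,:2].mean(0))[2][0];print(e,np.degrees(np.arctan2(e[1],e[0])))
    # strainer
    s=near(.52,-.296,.055)&(abs(P[...,2]-.06)<.004)
    Q=P[s];print(k,'srim',len(Q), circ(Q[:,:2],.0405))
    s=near(.52,-.296,.14)&~near(.52,-.296,.05)&(P[...,2]>.05)&(P[...,2]<.066)
    Q=P[s];print(' shandle',len(Q),Q.mean(0),Q.min(0),Q.max(0))
    e=np.linalg.svd(Q[:,:2]-Q[:,:2].mean(0))[2][0];print(e,np.degrees(np.arctan2(e[1],e[0])))
    # mat by colour
    sat=(px.max(-1)-px.min(-1))
    s=near(.488,.147,.08)&(sat>35)&(P[...,2]<.02)
    ss=s.astype(np.uint8);cn=max(cv2.findContours(ss,0,cv2.CHAIN_APPROX_NONE)[0],key=len)[:,0]
    W=np.array([world(c,u,v,z=.004) for u,v in cn]);print(' mat',s.sum(),circ(W[:,:2]))
    for nm,x,y in(('mug',.78,.14),('j0',.5,-.04),('j1',.575,-.037),('j2',.67,-.03)):
        s=near(x,y,.05)&(P[...,2]>.075);Q=P[s]
        if len(Q):print(nm,len(Q),Q.min(0),Q.max(0))
    s=(abs(P[...,0]-.58)<.2)&(abs(P[...,1]+.037)<.06)&(P[...,2]>.02)&(P[...,2]<.04);Q=P[s];print('tray',Q.min(0),Q.max(0))
E
```

```text
t rim 352 0.16383332225065672 (array([0.5361, 0.3634]), np.float64(0.0034774904784233623))
 handle top 151 [0.4623 0.3813 0.1494] [0.4364 0.3398 0.1423] [0.5968 0.3936 0.1576]
[-0.9684  0.2494] 165.56050123264245
t srim 196 (array([ 0.5187, -0.2984]), np.float64(0.0032015507362434504))
 shandle 172 [ 0.4356 -0.2817  0.0586] [ 0.4011 -0.293   0.0501] [ 0.4696 -0.2711  0.0637]
[-0.9823  0.1871] 169.21432986078378
 mat 2223 (array([0.4836, 0.1484, 0.066 ]), np.float64(0.0008039234638247831))
mug 238 [0.7476 0.0987 0.075 ] [0.8221 0.1822 0.0904]
j0 229 [ 0.4716 -0.0607  0.0766] [ 0.511  -0.0211  0.0966]
j1 228 [ 0.5577 -0.0507  0.0767] [ 0.5959 -0.013   0.0959]
j2 226 [ 0.658  -0.0452  0.0759] [ 0.6976 -0.0069  0.0969]
tray [ 0.4312 -0.0791  0.0201] [0.7243 0.0095 0.0396]
s rim 249 0.16296813783020137 (array([0.5346, 0.3645]), np.float64(0.003430309308979633))
 handle top 81 [0.4583 0.3846 0.1487] [0.4341 0.3403 0.1422] [0.5897 0.3946 0.1574]
[-0.947   0.3212] 161.26272030087713
s srim 69 (array([ 0.517 , -0.2983]), np.float64(0.0033885493864534333))
 shandle 60 [ 0.4355 -0.2819  0.0559] [ 0.3987 -0.3383  0.0501] [ 0.4933 -0.2698  0.0607]
[ 0.9557 -0.2944] -17.12103333561633
 mat 1422 (array([0.4927, 0.1503, 0.0773]), np.float64(0.0020390499487048))
mug 251 [0.7447 0.0978 0.075 ] [0.8225 0.1756 0.0874]
j0 108 [ 0.4699 -0.0596  0.0755] [ 0.5101 -0.0199  0.0923]
j1 126 [ 0.5557 -0.0513  0.0757] [ 0.5954 -0.0114  0.0923]
j2 140 [ 0.656  -0.0456  0.0754] [ 0.6959 -0.005   0.0923]
tray [ 0.4285 -0.078   0.0201] [0.7228 0.0128 0.0399]
```

```bash
cat > mv.py <<'E'
from h import *
from scipy.spatial.transform import Rotation as R
def go(pos,yaw,o=None):
    o=o or sensors.get_obs()
    R0=R.from_euler('xyz',o['tcp_rot'],degrees=True)
    R1=R.from_euler('xyz',[-90,0,yaw],degrees=True)
    s=R0.inv().apply(np.array(pos)-o['ee_pos'])*100
    t=(R0.inv()*R1).as_rotvec(degrees=True)
    print('t',round(o['time'],2),'shift cm',s.round(2),'turn',t.round(2),'rows',np.linalg.norm(s)/4.17,np.linalg.norm(t)/7.16)
E
python3 - <<'E'
from fit import *
from mv import *
np.set_printoptions(precision=4,suppress=True)
d=np.load('s0.npz')
for k in 'ts':
    c={n[2:]:d[n] for n in d.files if n[0]==k}
    P,m=cloud(c)
    C=np.array([.5355,.364])
    s=m&(np.hypot(P[...,0]-C[0],P[...,1]-C[1])<.115)&(np.hypot(P[...,0]-C[0],P[...,1]-C[1])>.058)&(P[...,0]<.5)&(P[...,2]>.143)&(P[...,2]<.157)
    Q=P[s][:,:2];e=np.linalg.svd(Q-Q.mean(0))[2][0];v=Q.mean(0)-C
    print(len(Q),Q.mean(0),e,'fit ang',np.degrees(np.arctan2(*(e[::-1]))),'from centre',np.degrees(np.arctan2(v[1],v[0])))
go([.48,-.13,.304],0)
E
```

```text
132 [0.4575 0.3827] [-0.9717  0.2364] fit ang 166.3269272812222 from centre 166.5196998445855
75 [0.4563 0.3855] [ 0.9683 -0.2498] fit ang -14.465591542659608 from centre 164.82844099737062
t 1.6 shift cm [-30.84  -0.01  43.47] turn [ -0.   -76.09  -0.  ] rows 12.780740142188284 10.626712670948807
```

Emit:
arm_command(rows=[-30.8,0,43.5,0,-76,0,1,-30.8,0,43.5,0,-76,0,1,-30.8,0,43.5,0,-76,0,1,-30.8,0,43.5,0,-76,0,1,-30.8,0,43.5,0,-76,0,1,-30.8,0,43.5,0,-76,0,1,-30.8,0,43.5,0,-76,0,1,-30.8,0,43.5,0,-76,0,1,-30.8,0,43.5,0,-76,0,1,-30.8,0,43.5,0,-76,0,1,-30.8,0,43.5,0,-76,0,1,-30.8,0,43.5,0,-76,0,1])

```text
time: 2.6
ee_pos: [0.4598, -0.1533, 0.3042]
tcp_rot: [-90.0, -0.0, 0.2]
wrist_force: [-0.0, -0.3, 0.9]
opening: 0.0854
```

Run:
```python
from mv import *
o=sensors.get_obs();print(o['ee_pos'],o['tcp_rot'],o['q'])
go([.4637,.382,.27],76)
```

```text
[ 0.45979383 -0.15333649  0.30419677] [-9.00180652e+01 -4.35141579e-02  2.09242216e-01] [-1.84416074e+01 -3.98346867e+00  1.08709048e+00  9.50235529e+01
 -3.20067915e-03  7.13491559e+01]
t 2.6 shift cm [ 0.58  3.4  53.53] turn [ 4.000e-02 -7.579e+01  3.000e-02] rows 12.864312469224172 10.585304062586939
```

Emit:
arm_command(rows=[0.6,3.4,53.5,0,-76,0,1,0.6,3.4,53.5,0,-76,0,1,0.6,3.4,53.5,0,-76,0,1,0.6,3.4,53.5,0,-76,0,1,0.6,3.4,53.5,0,-76,0,1,0.6,3.4,53.5,0,-76,0,1,0.6,3.4,53.5,0,-76,0,1,0.6,3.4,53.5,0,-76,0,1,0.6,3.4,53.5,0,-76,0,1,0.6,3.4,53.5,0,-76,0,1,0.6,3.4,53.5,0,-76,0,1,0.6,3.4,53.5,0,-76,0,1])

```text
time: 3.6
ee_pos: [0.4647, 0.3458, 0.2721]
tcp_rot: [-90.0, -0.0, 76.2]
wrist_force: [1.1, -0.2, 1.1]
opening: 0.0854
```

Run:
```python
from mv import *
o=sensors.get_obs();print(o['ee_pos'],o['tcp_rot'],o['q'])
go([.4637,.382,.27],76)
```

```text
[0.46471898 0.34584309 0.27214478] [-9.00187884e+01 -1.80410785e-02  7.62184639e+01] [ 3.66576592e+01  8.46070422e+00  1.03646501e+01  9.18780708e+01
 -2.99457793e-03  5.04391976e+01]
t 3.6 shift cm [3.49 0.22 0.96] turn [0.02 0.22 0.02] rows 0.8689400841835205 0.030727426094915175
```

Emit:
arm_command(rows=[3.5,0.2,1.0,0,0,0,1,3.5,0.2,1.0,0,0,0,1,3.5,0.2,1.0,0,0,0,1])

```text
time: 3.85
ee_pos: [0.4635, 0.3817, 0.269]
tcp_rot: [-89.9, 0.1, 76.1]
wrist_force: [0.1, -0.1, -0.1]
opening: 0.0852
```

Run:
```python
from mv import *
o=sensors.get_obs();print(o['ee_pos'],o['tcp_rot'])
go([.4637,.382,.195],76,o)
a=snap('top','top1.png');b=snap('scene')
for n,c in(('top',a),('scene',b)):
    x0,y0=((60,180) if n=='top' else (340,190))
    cv2.imwrite(f'pics/{n}1c.png',cv2.resize(c['pixels'][y0:y0+120,x0:x0+140],None,fx=5,fy=5,interpolation=cv2.INTER_CUBIC))
```

```text
[0.46348513 0.38167264 0.26902867] [-8.99437452e+01  8.43197193e-02  7.60754180e+01]
t 3.85 shift cm [ 0.05  7.4  -0.02] turn [-0.06  0.08 -0.08] rows 1.7752928128014114 0.01764207570916516
```

View pics/scene1c.png

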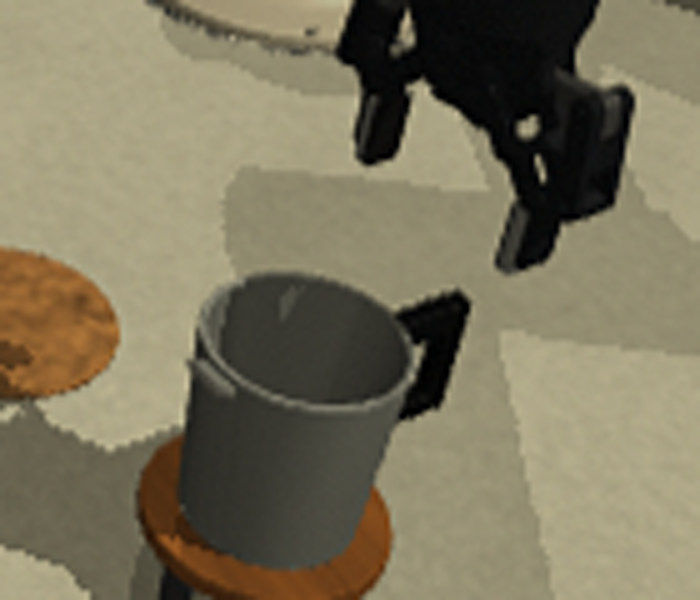

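View pics/top1c.png

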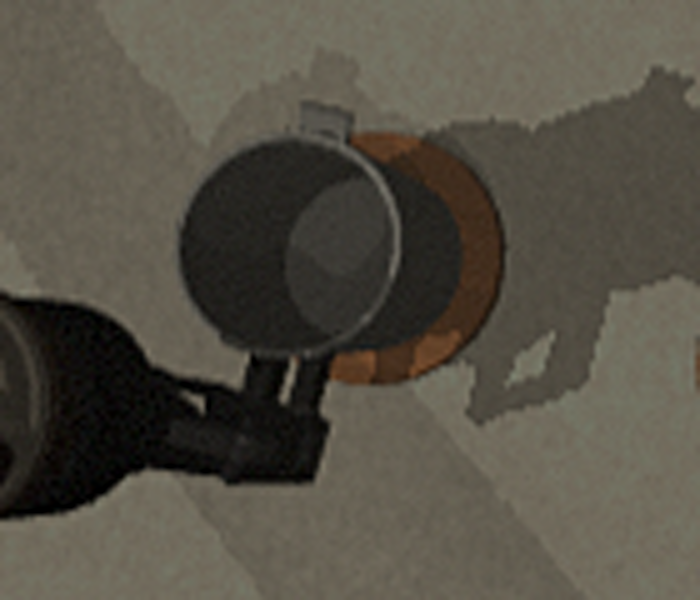

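Scene crop: open fingers straddle the black handle loop (crop ~435,350), about 10 cm above. The top crop agrees. Descending.

Emit:
arm_command(rows=[0,2.5,0,0,0,0,1,0,5,0,0,0,0,1,0,6.5,0,0,0,0,1,0,7.4,0,0,0,0,1,0,7.4,0,0,0,0,1,0,7.4,0,0,0,0,1], force=30)

```text
time: 4.45
ee_pos: [0.4644, 0.3793, 0.1971]
tcp_rot: [-90.0, -0.0, 75.8]
wrist_force: [-0.1, -0.0, 1.1]
opening: 0.0854
```

Emit:
arm_command(rows=[0,0,0,0,0,0,0,0,0,0,0,0,0,-0.3,0,0,0,0,0,0,-0.5,0,0,0,0,0,0,-0.7,0,0,0,0,0,0,-1,0,0,0,0,0,0,-1,0,0,0,0,0,0,-1,0,0,0,0,0,0,-1], force=30)

```text
time: 5.12
ee_pos: [0.4641, 0.3802, 0.1964]
tcp_rot: [-90.0, -0.0, 75.9]
wrist_force: [0.0, 0.2, 2.0]
opening: 0.0113
```

Emit:
arm_command(rows=[0,0,0,0,0,0,-1,0,0,0,0,0,0,-1,0,0,0,0,0,0,-1], force=90)

```text
time: 5.37
ee_pos: [0.464, 0.3802, 0.1966]
tcp_rot: [-90.0, -0.0, 75.9]
wrist_force: [-2.4, 1.1, 5.9]
opening: 0.01
```

Run:
```python
from mv import *
o=sensors.get_obs();print(o)
c=snap('scene','scene2.png')
cv2.imwrite(f'pics/scene2c.png',cv2.resize(c['pixels'][190:310,340:480],None,fx=5,fy=5,interpolation=cv2.INTER_CUBIC))
```

```text
{'time': 5.3667, 'q': array([3.93249185e+01, 1.09739579e+01, 4.88635209e+00, 8.38777073e+01,
       1.52634627e-02, 5.34051463e+01]), 'qd': array([-0.09628974, -0.07750594, -0.02049849,  0.01316217, -0.03517757,
        0.03398098]), 'joint_efforts': array([-8.56081825e-01, -5.60320151e+01,  4.46364284e+01, -3.09174852e-01,
       -3.87076540e-01, -1.55989209e-02]), 'ee_pos': array([0.46401798, 0.38020459, 0.19659626]), 'tcp_rot': array([-9.00084241e+01, -3.69484202e-02,  7.59197796e+01]), 'wrist_force': array([-2.4495668 ,  1.07495899,  5.91048892]), 'torque': array([ 0.12241997,  0.31153944, -0.02749507]), 'opening': 0.010012821861750664}
```

View pics/scene2c.png

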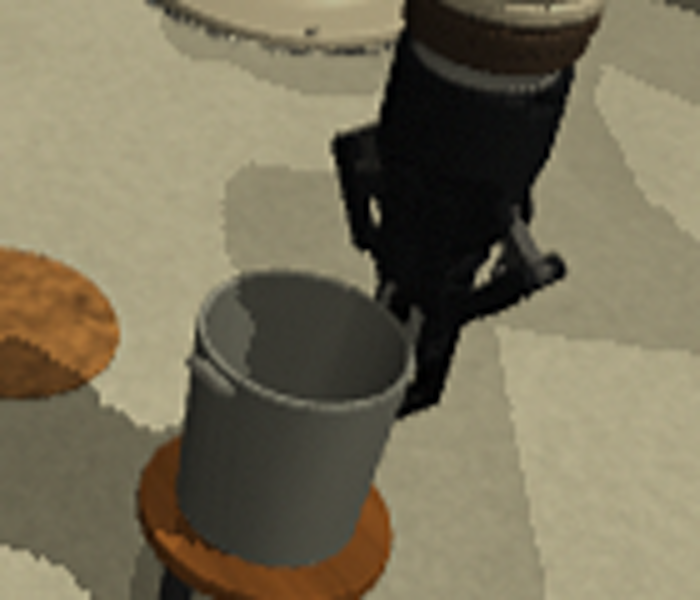

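The fingers have closed on the handle bar (crop ~430,350) and the jug still stands upright. Lifting slowly.

Emit:
arm_command(rows=[0,-0.4,0,0,0,0,-1,0,-0.9,0,0,0,0,-1,0,-1.5,0,0,0,0,-1,0,-2.2,0,0,0,0,-1,0,-2.9,0,0,0,0,-1,0,-3.5,0,0,0,0,-1,0,-3.5,0,0,0,0,-1,0,-3.5,0,0,0,0,-1], force=110)

```text
time: 6.08
ee_pos: [0.4642, 0.3802, 0.2317]
tcp_rot: [-90.0, -0.0, 75.9]
wrist_force: [0.3, -0.3, -3.1]
opening: 0.0103
```

Run:
```python
from fit import *
from mv import *
np.set_printoptions(precision=4,suppress=True)
o=sensors.get_obs();print(o['ee_pos'],o['tcp_rot'],o['wrist_force'],o['torque'],o['opening'])
t=snap('top');c=snap('scene','scene3.png')
cv2.imwrite(f'pics/scene3c.png',cv2.resize(c['pixels'][190:310,340:480],None,fx=5,fy=5,interpolation=cv2.INTER_CUBIC))
for a in(t,c):
    P,m=cloud(a)
    s=m&(np.hypot(P[...,0]-.5355,P[...,1]-.364)<.056)&(P[...,2]>.175)
    Q=P[s];A=np.c_[Q[:,:2]-[.5355,.364],np.ones(len(Q))]
    zz=Q[:,2];i=zz>np.percentile(zz,30)
    print(len(Q),Q.min(0),Q.max(0),circ(Q[i][:,:2],.049),'plane',np.linalg.lstsq(A[i],zz[i],rcond=None)[0])
```

```text
[0.4642 0.3802 0.2317] [-90.0283  -0.0392  75.912 ] [ 0.3105 -0.3374 -3.1473] [-0.0143  0.1929 -0.0038] 0.010316102370405755
2376 [0.4809 0.313  0.175 ] [0.5898 0.4118 0.604 ] (array([0.5351, 0.3231]), np.float64(0.007063038006133443)) plane [ 4.5649 -4.7206  0.5742]
6071 [0.4795 0.3134 0.175 ] [0.5887 0.4137 0.6408] (array([0.4712, 0.3679]), np.float64(0.00964988019173844)) plane [-0.7452 -1.2042  0.5448]
```

View pics/scene3c.png

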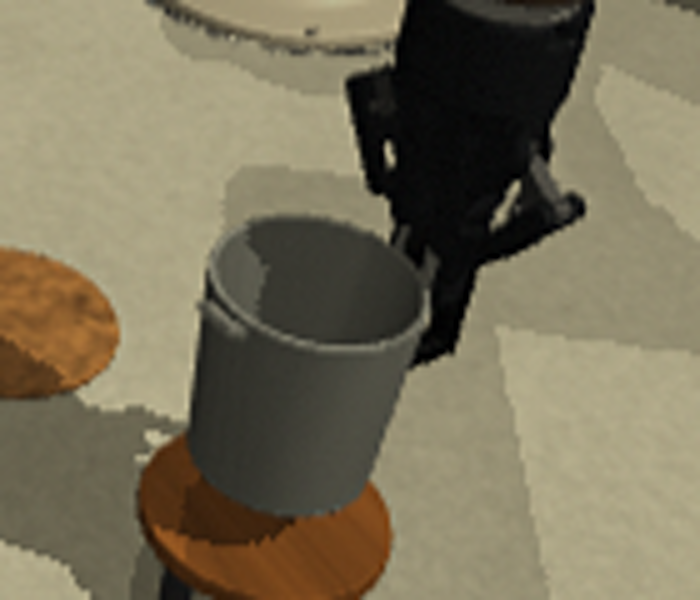

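Run:
```python
from mv import *
go([.4147,.1642,.2317],75.9)
```

```text
t 6.18 shift cm [-22.13  -0.08  -0.47] turn [-0.01  0.01 -0.02] rows 5.308008321429633 0.003890702547155248
```

Emit:
arm_command(rows=[-0.8,0,0,0,0,0,-1,-2.2,0,0,0,0,0,-1,-4.2,0,0,0,0,0,-1,-6.8,0,-0.1,0,0,0,-1,-9.8,0,-0.2,0,0,0,-1,-12.8,0,-0.3,0,0,0,-1,-15.8,0,-0.3,0,0,0,-1,-18.4,0,-0.4,0,0,0,-1,-20.2,0,-0.4,0,0,0,-1,-21.4,0,-0.5,0,0,0,-1,-22.1,0,-0.5,0,0,0,-1,-22.1,0,-0.5,0,0,0,-1])

```text
time: 7.18
ee_pos: [0.4149, 0.1636, 0.2313]
tcp_rot: [-90.0, -0.0, 75.8]
wrist_force: [0.3, 0.2, -4.4]
opening: 0.0099
```

```bash
cat > rim.py <<'E'
from fit import *
def rim(a,C,zr,tol=.012):
    P,m=cloud(a)
    rr=np.hypot(P[...,0]-C[0],P[...,1]-C[1])
    s=m&(rr<.058)&(rr>.036)&(abs(P[...,2]-zr)<tol)
    Q=P[s]
    # top-most points per angular bin
    th=np.arctan2(Q[:,1]-C[1],Q[:,0]-C[0]);b=(th//np.radians(15)).astype(int);S=[]
    for k in set(b):
        q=Q[b==k]; 
        if len(q)>=3: S.append(q[np.argsort(q[:,2])[-3:]].mean(0))
    S=np.array(S)
    c,e=circ(S[:,:2],.049)
    A=np.c_[S[:,:2]-c,np.ones(len(S))];p=np.linalg.lstsq(A,S[:,2],rcond=None)[0]
    return len(S),c,round(e,4),'z',p[2],'tilt',np.hypot(p[0],p[1]),p[:2]
E
python3 - <<'E'
from rim import *
from mv import *
np.set_printoptions(precision=4,suppress=True)
o=sensors.get_obs();print(o['time'],o['ee_pos'],o['tcp_rot'],o['wrist_force'],o['torque'],o['opening'])
t=snap('top','top4.png');c=snap('scene','scene4.png')
cv2.imwrite(f'pics/scene4c.png',cv2.resize(c['pixels'][160:300,280:440],None,fx=5,fy=5,interpolation=cv2.INTER_CUBIC))
for a in(t,c): print(rim(a,(.486,.148),.195))
E
```

```text
7.1833 [0.4149 0.1636 0.2313] [-90.0155  -0.0035  75.8438] [ 0.3331  0.2204 -4.3512] [0.0711 0.1777 0.0112] 0.009927341477480584
(20, array([0.4852, 0.1467]), np.float64(0.0017), 'z', np.float64(0.19641952989395722), 'tilt', np.float64(0.012789364177844983), array([ 0.0079, -0.01  ]))
(23, array([0.4851, 0.1473]), np.float64(0.0018), 'z', np.float64(0.19411738301070855), 'tilt', np.float64(0.007075746303152383), array([-0.007 , -0.0011]))
```

View pics/scene4c.png

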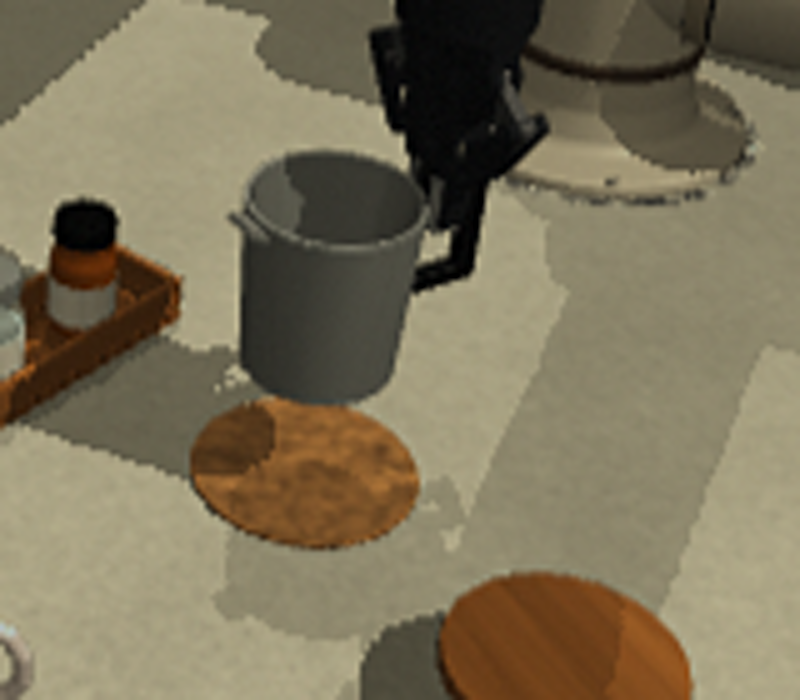

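View pics/top4.png

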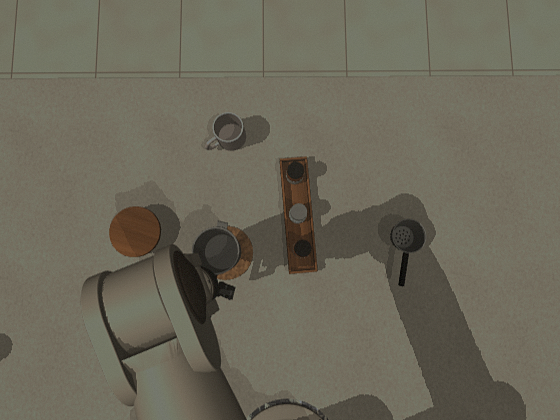

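The jug hangs level over the mat: rim tilt is under 0.013 rad, the rim centre is (0.485, 0.147) and its foot is about 81 mm above the mat. Lowering, slowly at the end.

Emit:
arm_command(rows=[0,0.6,0,0,0,0,-1,0,1.5,0,0,0,0,-1,0,2.7,0,0,0,0,-1,0,3.9,0,0,0,0,-1,0,5.1,0,0,0,0,-1,0,6.1,0,0,0,0,-1,0,6.8,0,0,0,0,-1,0,7.3,0,0,0,0,-1,0,7.6,0,0,0,0,-1,0,7.6,0,0,0,0,-1])

```text
time: 8.12
ee_pos: [0.415, 0.1644, 0.1547]
tcp_rot: [-90.0, 0.0, 75.9]
wrist_force: [-0.3, 0.0, -3.9]
opening: 0.0096
```

Emit:
arm_command(rows=[0,0.1,0,0,0,0,-1,0,0.2,0,0,0,0,-1,0,0.3,0,0,0,0,-1,0,0.35,0,0,0,0,-1,0,0.4,0,0,0,0,-1,0,0.4,0,0,0,0,-1])

```text
time: 8.62
ee_pos: [0.4151, 0.1645, 0.1512]
tcp_rot: [-90.0, -0.0, 75.9]
wrist_force: [0.2, 0.3, -2.4]
opening: 0.0102
```

Emit:
arm_command(rows=[0,0.03,0,0,0,0,-1,0,0.06,0,0,0,0,-1,0,0.08,0,0,0,0,-1,0,0.1,0,0,0,0,-1,0,0.1,0,0,0,0,-1])

```text
time: 9.03
ee_pos: [0.4151, 0.1645, 0.1506]
tcp_rot: [-90.0, -0.0, 75.9]
wrist_force: [-2.5, -0.4, 3.2]
opening: 0.0102
```

Emit:
arm_command(rows=[0,0,0,0,0,0,-1,0,0,0,0,0,0,-0.7,0,0,0,0,0,0,-0.5,0,0,0,0,0,0,-0.2,0,0,0,0,0,0,0.2,0,0,0,0,0,0,0.6,0,0,0,0,0,0,1,0,0,0,0,0,0,1], force=20)

```text
time: 9.7
ee_pos: [0.4151, 0.1645, 0.1502]
tcp_rot: [-90.0, -0.0, 75.9]
wrist_force: [0.2, -0.8, -0.8]
opening: 0.0801
```

Emit:
arm_command(rows=[0,0,0,0,0,0,1,0,0,0,0,0,0,1,0,0,0,0,0,0,1,0,-1,0,0,0,0,1,0,-3,0,0,0,0,1,0,-6,0,0,0,0,1,0,-10,0,0,0,0,1,0,-14,0,0,0,0,1,0,-15,0,0,0,0,1,0,-15,0,0,0,0,1])

```text
time: 10.53
ee_pos: [0.4159, 0.1648, 0.3046]
tcp_rot: [-90.3, -0.2, 75.9]
wrist_force: [0.3, 1.1, 0.9]
opening: 0.0856
```

Run:
```python
from rim import *
from mv import *
np.set_printoptions(precision=4,suppress=True)
o=sensors.get_obs();print(o['time'],o['ee_pos'],o['tcp_rot'],o['wrist_force'],o['q'],o['opening'])
t=snap('top','top5.png');c=snap('scene','scene5.png')
for a in(t,c): print(rim(a,(.486,.148),.114))
# strainer recheck
for a in(t,c):
    P,m=cloud(a); 
    s=m&(np.hypot(P[...,0]-.518,P[...,1]+.2984)<.055)&(abs(P[...,2]-.06)<.004);print(circ(P[s][:,:2],.0405))
C=np.array([.518,-.2984]);a=np.radians(-11.2);g=C-.078*np.array([np.cos(a),np.sin(a)]);print(g)
go([.45,-.05,.29],-15,o)
```

```text
10.5333 [0.4159 0.1648 0.3046] [-90.2946  -0.2141  75.9131] [0.3287 1.122  0.8829] [21.6121 -9.2751 -3.655  95.2558  0.002  35.6995] 0.0855517475745397
(24, array([0.487 , 0.1469]), np.float64(0.0019), 'z', np.float64(0.11643942767055458), 'tilt', np.float64(0.006910181102595812), array([-0.0054, -0.0043]))
(24, array([0.4847, 0.1481]), np.float64(0.0021), 'z', np.float64(0.11377207516007608), 'tilt', np.float64(0.004151813102439143), array([0.0032, 0.0027]))
(array([ 0.5186, -0.2983]), np.float64(0.003776367430521124))
(array([ 0.517 , -0.2979]), np.float64(0.0036259546291756385))
[ 0.4415 -0.2832]
t 10.53 shift cm [-20.01   1.43  -8.53] turn [ 0.06 90.91  0.4 ] rows 5.226704019609211 12.697364290501657
```

View pics/scene5.png

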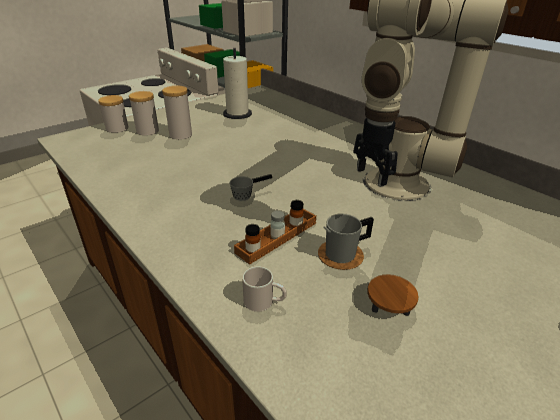

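Scene picture: the jug stands upright on the mat (345,240) and is released. The strainer is undisturbed at (242,188). Moving over to the strainer handle.

Run:
```python
from mv import *
go([.4415,-.2832,.26],78.8)
```

```text
t 10.63 shift cm [-42.79   4.04 -13.44] turn [ 0.04 -2.89  0.03] rows 10.798980453879917 0.4034735356103814
```

Emit:
arm_command(rows=[-3.7,0,-1.2,0,0,0,1,-7.3,0,-2.3,0,0,0,1,-11,0,-3.5,0,0,0,1,-14.7,0,-4.6,0,-1,0,1,-18.3,0,-5.8,0,-1,0,1,-22,0.5,-6.9,0,-2,0,1,-26,1,-8.2,0,-2,0,1,-30,2,-9.4,0,-2.9,0,1,-34,3,-10.7,0,-2.9,0,1,-38,4,-12,0,-2.9,0,1,-41.5,4,-13,0,-2.9,0,1,-42.8,4,-13.4,0,-2.9,0,1])

```text
time: 11.63
ee_pos: [0.4397, -0.2872, 0.2571]
tcp_rot: [-89.8, -0.0, 78.6]
wrist_force: [1.5, -0.3, 0.2]
opening: 0.0854
```

Run:
```python
from fit import *
from mv import *
np.set_printoptions(precision=4,suppress=True)
o=sensors.get_obs();print(o['time'],o['ee_pos'],o['tcp_rot'],o['q'])
go([.4415,-.2832,.106],78.8,o)
c=snap('scene')
cv2.imwrite(f'pics/scene6c.png',cv2.resize(c['pixels'][110:230,200:340],None,fx=5,fy=5,interpolation=cv2.INTER_CUBIC))
```

```text
11.6333 [ 0.4397 -0.2872  0.2571] [-89.7782  -0.0305  78.6405] [-33.1247   1.0339   0.7725  89.9559  -0.0539 -21.7651]
t 11.63 shift cm [ 0.42 15.11 -0.15] turn [-0.22 -0.16  0.03] rows 3.624214192368826 0.03838998120148238
```

View pics/scene6c.png

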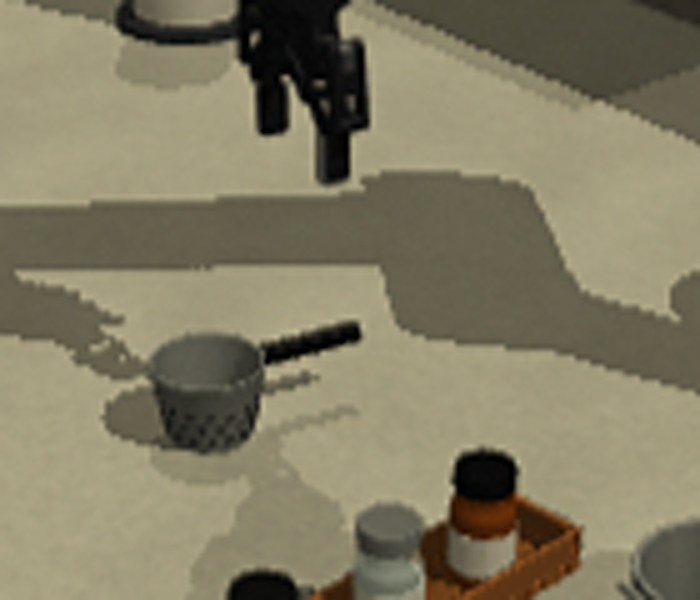

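The open gripper is above the strainer handle, which runs across the jaws. Settling, then descending.

Emit:
arm_command(rows=[0,2.5,0,0,0,0,1,0,6,0,0,0,0,1,0,9,0,0,0,0,1,0,9,0,0,0,0,1,0,9,0,0,0,0,1])

```text
time: 12.1
ee_pos: [0.4399, -0.2822, 0.1687]
tcp_rot: [-89.8, -0.1, 78.8]
wrist_force: [-0.2, -0.2, 0.6]
opening: 0.0854
```

Run:
```python
from mv import *
np.set_printoptions(precision=4,suppress=True)
o=sensors.get_obs();print(o['time'],o['ee_pos'],o['tcp_rot'],o['q'])
go([.4415,-.2832,.106],78.8,o)
```

```text
12.1 [ 0.4399 -0.2822  0.1687] [-89.7705  -0.0972  78.8316] [-32.6838   0.9586  -9.051   80.2396   0.0063 -21.5155]
t 12.1 shift cm [-0.08  6.27 -0.2 ] turn [-0.23  0.03  0.1 ] rows 1.5047601976212632 0.0350919872748202
```

Emit:
arm_command(rows=[0,2.5,-0.1,0,0,0,1,0,4.5,-0.2,-0.2,0,0,1,0,5.7,-0.2,-0.2,0,0,1,0,6.2,-0.2,-0.2,0,0,1,0,6.2,-0.2,-0.2,0,0,1,0,6.2,-0.2,-0.2,0,0,1])

```text
time: 12.6
ee_pos: [0.4433, -0.2839, 0.1096]
tcp_rot: [-90.3, 0.0, 78.8]
wrist_force: [-0.6, 0.4, 0.9]
opening: 0.0854
```

Emit:
arm_command(rows=[0,0,0,0,0,0,0,0,0,0,0,0,0,-0.3,0,0,0,0,0,0,-0.5,0,0,0,0,0,0,-0.7,0,0,0,0,0,0,-1,0,0,0,0,0,0,-1,0,0,0,0,0,0,-1,0,0,0,0,0,0,-1], force=25)

```text
time: 13.27
ee_pos: [0.4429, -0.2837, 0.1083]
tcp_rot: [-90.2, 0.0, 78.8]
wrist_force: [0.5, 0.0, 1.2]
opening: 0.0115
```

Emit:
arm_command(rows=[0,0,0,0,0,0,-1,0,0,0,0,0,0,-1,0,0,0,0,0,0,-1], force=90)

```text
time: 13.52
ee_pos: [0.4429, -0.2837, 0.1084]
tcp_rot: [-90.2, 0.0, 78.8]
wrist_force: [-1.6, -0.2, 4.1]
opening: 0.0103
```

Emit:
arm_command(rows=[0,-0.4,0,0,0,0,-1,0,-1,0,0,0,0,-1,0,-2,0,0,0,0,-1,0,-3.5,0,0,0,0,-1,0,-4.5,0,0,0,0,-1,0,-5,0,0,0,0,-1,0,-5,0,0,0,0,-1], force=90)

```text
time: 14.1
ee_pos: [0.4432, -0.284, 0.1599]
tcp_rot: [-90.3, 0.1, 78.8]
wrist_force: [-0.7, 0.3, -1.3]
opening: 0.0105
```

Run:
```python
from fit import *
from mv import *
np.set_printoptions(precision=4,suppress=True)
o=sensors.get_obs();print(o['time'],o['ee_pos'],o['tcp_rot'],o['q'])
c=snap('scene')
cv2.imwrite(f'pics/scene7c.png',cv2.resize(c['pixels'][110:230,200:340],None,fx=5,fy=5,interpolation=cv2.INTER_CUBIC))
```

```text
14.1 [ 0.4432 -0.284   0.1599] [-90.3302   0.0508  78.8096] [-32.6793   1.118   -9.8719  78.6842   0.0737 -21.4888]
```

View pics/scene7c.png

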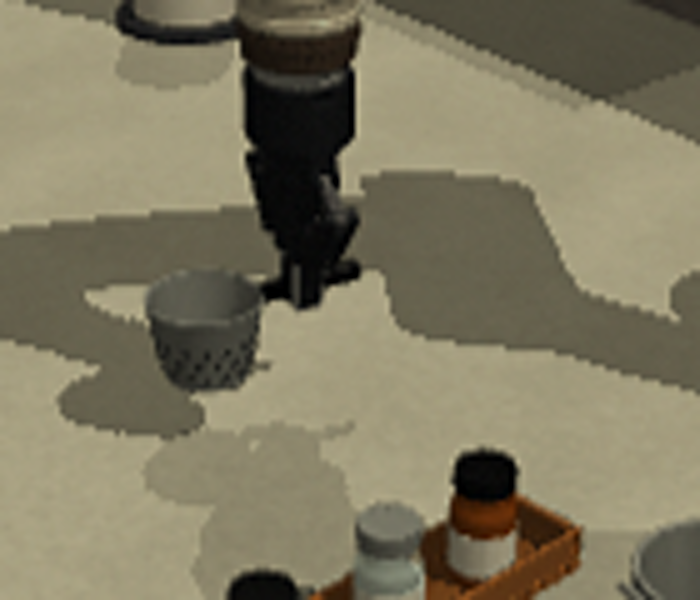

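The strainer hangs from the handle, looking level. Raising it well above jar height first.

Emit:
arm_command(rows=[0,-1,0,0,0,0,-1,0,-3,0,0,0,0,-1,0,-6,0,0,0,0,-1,0,-9,0,0,0,0,-1,0,-11,0,0,0,0,-1,0,-12,0,0,0,0,-1,0,-12,0,0,0,0,-1,0,-12,0,0,0,0,-1])

```text
time: 14.82
ee_pos: [0.4423, -0.2836, 0.2774]
tcp_rot: [-90.2, -0.0, 78.8]
wrist_force: [0.2, -0.1, -1.9]
opening: 0.0101
```

```bash
cat > srim.py <<'E'
from fit import *
def srim(a,C,zr,tol=.012):
    P,m=cloud(a)
    rr=np.hypot(P[...,0]-C[0],P[...,1]-C[1])
    s=m&(rr<.052)&(rr>.03)&(abs(P[...,2]-zr)<tol)
    Q=P[s]
    th=np.arctan2(Q[:,1]-C[1],Q[:,0]-C[0]);b=(th//np.radians(15)).astype(int);S=[]
    for k in set(b):
        if abs(np.degrees((k+.5)*np.radians(15)))>145: continue
        q=Q[b==k]
        if len(q)>=3: S.append(q[np.argsort(q[:,2])[-3:]].mean(0))
    S=np.array(S)
    c,e=circ(S[:,:2],.041)
    A=np.c_[S[:,:2]-c,np.ones(len(S))];p=np.linalg.lstsq(A,S[:,2],rcond=None)[0]
    return len(S),c,round(e,4),'z',p[2],'tilt',np.hypot(p[0],p[1]),p[:2]
E
python3 - <<'E'
from srim import *
from mv import *
np.set_printoptions(precision=4,suppress=True)
o=sensors.get_obs();print(o['time'],o['ee_pos'],o['tcp_rot'],o['wrist_force'])
for n in('top','scene'): print(srim(snap(n),(.518,-.2984),.23))
go([.411,.162,.278],78.8,o)
E
```

```text
14.8167 [ 0.4423 -0.2836  0.2774] [-90.1649  -0.015   78.8101] [ 0.2279 -0.0966 -1.8691]
(20, array([ 0.5179, -0.2977]), np.float64(0.0012), 'z', np.float64(0.2304648710203157), 'tilt', np.float64(0.008747972288013916), array([-0.0064, -0.006 ]))
(17, array([ 0.5166, -0.2977]), np.float64(0.0013), 'z', np.float64(0.2255003812160828), 'tilt', np.float64(0.009005920717771093), array([ 0.0005, -0.009 ]))
t 14.82 shift cm [43.1  -0.08 11.72] turn [0.16 0.01 0.01] rows 10.711264007142224 0.023169675361540264
```

Emit:
arm_command(rows=[1,0,0.3,0,0,0,-1,2.5,0,0.7,0,0,0,-1,4.5,0,1.2,0,0,0,-1,7,0,1.9,0,0,0,-1,9.5,0,2.6,0,0,0,-1,12,0,3.3,0,0,0,-1,14.5,0,3.9,0,0,0,-1,17,0,4.6,0,0,0,-1,19.5,0,5.3,0,0,0,-1,21.5,0,5.8,0,0,0,-1,23,0,6.3,0,0,0,-1,23,0,6.3,0,0,0,-1])

```text
time: 15.92
ee_pos: [0.424, -0.0427, 0.2776]
tcp_rot: [-90.2, -0.0, 79.0]
wrist_force: [-0.2, -0.1, -1.4]
opening: 0.0106
```

Run:
```python
from mv import *
np.set_printoptions(precision=4,suppress=True)
o=sensors.get_obs();print(o['time'],o['ee_pos'],o['tcp_rot'],o['q'],o['opening'])
go([.411,.162,.278],78.8,o)
```

```text
15.9167 [ 0.424  -0.0427  0.2776] [-90.1541  -0.0492  78.9912] [ -5.7627 -12.5052  -9.4005  92.9468   0.0349   5.2462] 0.010609954031494302
t 15.92 shift cm [19.84 -0.04  5.18] turn [0.15 0.19 0.05] rows 4.917656069066499 0.03497640155404509
```

Emit:
arm_command(rows=[1,0,0.3,0,0,0,-1,2.5,0,0.7,0,0,0,-1,4.5,0,1.2,0,0,0,-1,7,0,1.9,0,0,0,-1,9.5,0,2.6,0,0,0,-1,12,0,3.3,0,0,0,-1,14.5,0,3.9,0,0,0,-1,17,0,4.5,0,0,0,-1,18.8,0,4.9,0,0,0,-1,19.8,0,5.2,0,0,0,-1,19.8,0,5.2,0,0,0,-1,19.8,0,5.2,0,0,0,-1])

```text
time: 16.92
ee_pos: [0.4122, 0.1585, 0.2775]
tcp_rot: [-90.2, 0.0, 78.9]
wrist_force: [-0.4, -1.0, -1.1]
opening: 0.0105
```

Run:
```python
from srim import *
from mv import *
np.set_printoptions(precision=4,suppress=True)
o=sensors.get_obs();print(o['time'],o['ee_pos'],o['tcp_rot'],o['q'],o['opening'])
for n in('top','scene'):
    c=snap(n,n+'8.png');print(srim(c,(.486,.1475),.23))
    P,m=cloud(c);rr=np.hypot(P[...,0]-.486,P[...,1]-.1475)
    s=m&(abs(P[...,2]-.114)<.006)&(rr<.056)&(rr>.04);print('jug rim pts',s.sum(),circ(P[s][:,:2],.048) if s.sum()>10 else 0)
cv2.imwrite(f'pics/scene8c.png',cv2.resize(c['pixels'][140:280,270:430],None,fx=5,fy=5,interpolation=cv2.INTER_CUBIC))
go([.411,.162,.2374],78.8,o)
```

```text
16.9167 [0.4122 0.1585 0.2775] [-90.1741   0.0331  78.8557] [ 21.0936 -10.366   -7.6125  92.6238  -0.1208  32.2376] 0.010465907750843762
(20, array([0.4885, 0.1433]), np.float64(0.0011), 'z', np.float64(0.23054075889950676), 'tilt', np.float64(0.011340964802437249), array([-0.0007, -0.0113]))
jug rim pts 149 (array([0.4869, 0.1478]), np.float64(0.002275726217474035))
(18, array([0.4868, 0.1429]), np.float64(0.001), 'z', np.float64(0.22809360649461288), 'tilt', np.float64(0.00628099125909197), array([-0.0061,  0.0015]))
jug rim pts 200 (array([0.4845, 0.1483]), np.float64(0.00219438451150619))
t 16.92 shift cm [0.32 4.01 0.2 ] turn [ 0.17  0.06 -0.03] rows 0.9662780415255581 0.025948242412973714
```

View pics/scene8c.png

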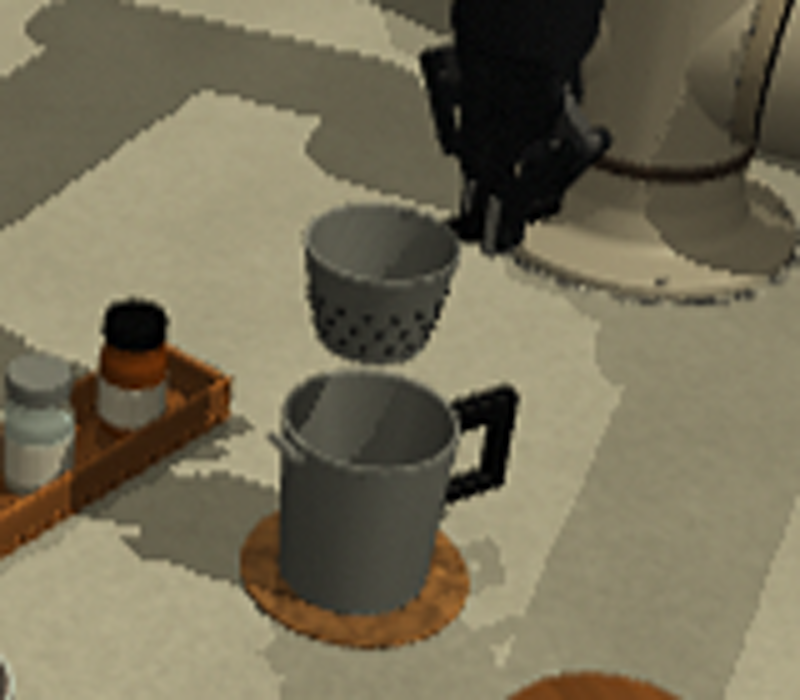

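The strainer is level above the jug mouth, about 5 mm short in y. Centring it and lowering 40 mm slowly.

Emit:
arm_command(rows=[0.2,0,0.1,0,0,0,-1,0.4,0,0.3,0,0,0,-1,0.4,0.5,0.3,0,0,0,-1,0.4,1.2,0.3,0,0,0,-1,0.4,2,0.3,0,0,0,-1,0.4,2.8,0.3,0,0,0,-1,0.4,3.4,0.3,0,0,0,-1,0.4,3.8,0.3,0,0,0,-1,0.4,4,0.3,0,0,0,-1,0.4,4,0.3,0,0,0,-1,0.4,4,0.3,0,0,0,-1])

```text
time: 17.93
ee_pos: [0.4105, 0.1631, 0.2379]
tcp_rot: [-90.2, -0.0, 78.8]
wrist_force: [0.4, -0.4, -0.6]
opening: 0.0101
```

Run:
```python
from srim import *
from mv import *
np.set_printoptions(precision=4,suppress=True)
o=sensors.get_obs();print(o['time'],o['ee_pos'],o['tcp_rot'],o['qd'],o['opening'])
for n in('top','scene'):
    c=snap(n,n+'9.png');print(srim(c,(.486,.1475),.19))
    P,m=cloud(c);rr=np.hypot(P[...,0]-.486,P[...,1]-.1475)
    s=m&(abs(P[...,2]-.114)<.005)&(rr<.056)&(rr>.044);print('jug rim pts',s.sum(),circ(P[s][:,:2],.048) if s.sum()>10 else 0)
    for nm,x,y in(('mug',.78,.14),('j0',.49,-.04),('j1',.575,-.033),('j2',.677,-.026)):
        s=m&(np.hypot(P[...,0]-x,P[...,1]-y)<.05)&(P[...,2]>.075)&(P[...,2]<.1);Q=P[s]
        if len(Q):print(nm,len(Q),Q.min(0),Q.max(0))
cv2.imwrite(f'pics/scene9c.png',cv2.resize(c['pixels'][140:280,270:430],None,fx=5,fy=5,interpolation=cv2.INTER_CUBIC))
```

```text
17.9333 [0.4105 0.1631 0.2379] [-90.2077  -0.0066  78.8128] [ 0.0853 -0.0973  0.5799  0.0416  0.0777  0.1225] 0.010105231981458511
(20, array([0.4865, 0.148 ]), np.float64(0.0012), 'z', np.float64(0.19078737740121815), 'tilt', np.float64(0.004714979576686469), array([ 0.0025, -0.004 ]))
jug rim pts 160 (array([0.4867, 0.1478]), np.float64(0.0022454833633449877))
mug 238 [0.7464 0.0986 0.0751] [0.8228 0.1772 0.0906]
j0 230 [ 0.4716 -0.0604  0.0767] [ 0.511  -0.021   0.0952]
j1 228 [ 0.5576 -0.0509  0.0793] [ 0.5959 -0.013   0.0957]
j2 230 [ 0.6579 -0.0453  0.0758] [ 0.6975 -0.0068  0.0952]
(20, array([0.4851, 0.1479]), np.float64(0.001), 'z', np.float64(0.18868492337191275), 'tilt', np.float64(0.002047874730309203), array([0.0012, 0.0017]))
jug rim pts 124 (array([0.4848, 0.1481]), np.float64(0.00237199155027825))
mug 258 [0.7471 0.0983 0.075 ] [0.8213 0.176  0.0879]
j0 109 [ 0.4717 -0.0599  0.0755] [ 0.5102 -0.0191  0.092 ]
j1 125 [ 0.5558 -0.0511  0.0753] [ 0.5962 -0.0103  0.0925]
j2 142 [ 0.6558 -0.0457  0.0752] [ 0.6969 -0.0047  0.0928]
```

View pics/scene9c.png

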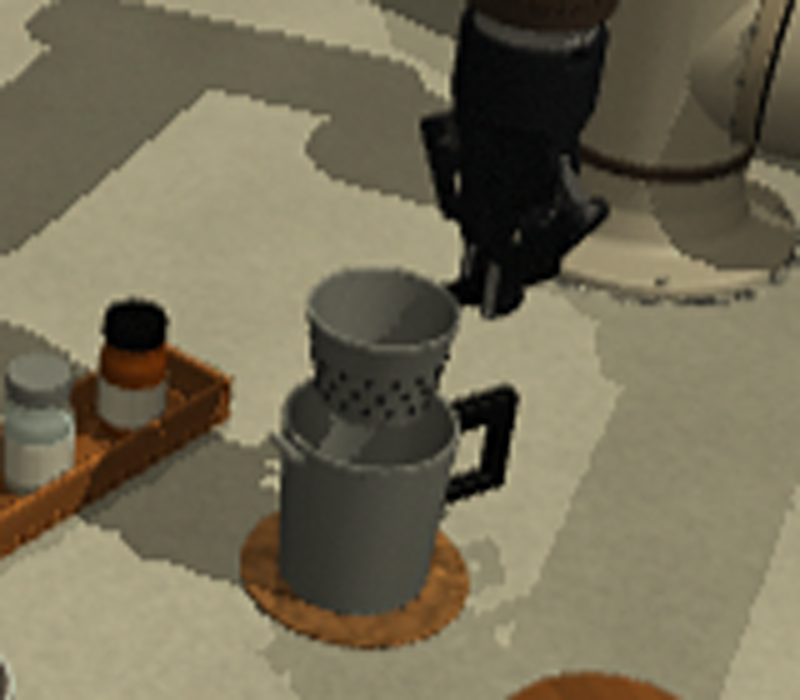

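View pics/top9.png

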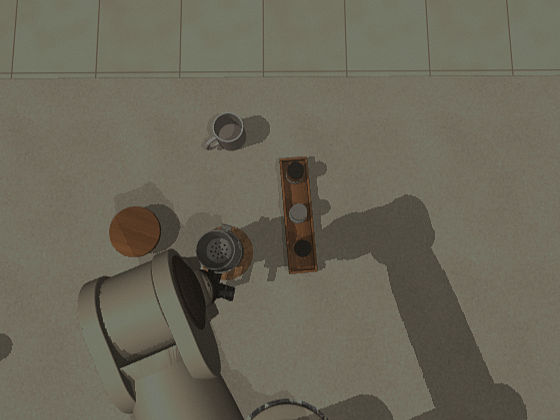

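The strainer is centred to within 1 mm in both cameras and level, with its bottom about 15 mm above the rim. Letting it settle briefly, then handing in.

Emit:
arm_command(rows=[0,0,0,0,0,0,-1,0,0,0,0,0,0,-1,0,0,0,0,0,0,-1,0,0,0,0,0,0,-1,0,0,0,0,0,0,-1,0,0,0,0,0,0,-1])

```text
time: 18.53
ee_pos: [0.4105, 0.1631, 0.2378]
tcp_rot: [-90.2, -0.0, 78.8]
wrist_force: [-0.1, -0.6, -1.4]
opening: 0.0103
```

Run:
```python
from h import *
o=sensors.get_obs();print(o['time'],o['ee_pos'],o['qd'],o['wrist_force'],o['opening'])
print(bot.job_done())
```

```text
18.5333 [0.41049935 0.16311538 0.23778046] [-0.02645149 -0.01130865 -0.07901984 -0.04701778  0.07938595  0.05652252] [-0.11445102 -0.57826645 -1.36680264] 0.010327450281332721
the job is handed in; nothing more can be done
None
```

I moved the jug from its stand to the cork mat and let go. I then carried the strainer over the spice jars and stopped with it held just above the jug's mouth. The job was handed in at 18.5 s, with no verdict reported.

- **Jug:** It stands upright, with a rim tilt of about 0.005 rad. Its axis is at about (0.486, 0.148), within about 3 mm of the mat centre. The mat's centre was located a few millimetres less consistently by the cameras (up to about 9 mm apart), still well inside the 35 mm limit. It touched down softly, with the wrist force changing by about 7 N.
- **Strainer:** Both cameras put it within 1 mm of the mouth's centre, tilted less than 0.005 rad. Its bottom is about 15 mm above the rim. The arm was still, and the grip read 10.3 mm on the 12 mm handle.
- **Jars and mug:** Their camera positions match the start to within about 3 mm.

The two cameras disagreed by about 2 mm in absolute position, which is within their calibration, but agreed on where the strainer sits relative to the jug. None of these checks failed.

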